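Brush out the parts pot and hang the brush up

ROBOT

A 7-joint arm with a two-finger parallel gripper is mounted at the origin on the work surface. World frame = base frame: x ahead of the robot, y to its left, z up, the work surface at z = 0. Lengths are in m, angles in degrees, forces in N, time in s.
With the tool pointing down it reaches from about 0.4 to 0.85 m from the base axis. Payload 10.4 kg.
Tool frame: the origin (TCP) lies midway between the tips of the shut fingers; the grasp point (between the pads) lies behind it (robot.pinch_z is the z of the grasp point in the tool frame, in m); z points along the fingers, y is the direction in which the jaws open and shut (so a half turn about z gives the same grasp; the last joint's range is limited). The gripper opens to 87 mm and grips with 3 to 60 N. Pads are 19 mm wide; open, the fingers measure 117 mm over their backs; the gripper's body (75 mm by 190 mm) begins 51 mm behind the grasp point.
Start: joints at [-78.472, 19.034, -3.707, 83.658, 1.238, 77.344, -5.071], TCP at [0.139, 0.609, 0.223] pointing down, gripper open.
Joint ranges: [-148.97, 148.97], [-28.65, 121.19], [-84.17, 76.75], [9.2, 138.47], [-72.65, 252.65], [3.7, 117.97], [-149.18, 149.18]. Speed limits (degrees/s): [127.2, 127.2, 159.86, 159.86, 180, 180, 180].

INTERFACE

Orientations are given as a 3x3 rotation matrix whose columns are the frame's x, y, z axes.
In Python, from workcell import readout, get_image, camera_info, workorder, recognise, regions_of, robot gives the robot as it stands.
- The arm moves only by the tool arm_command, never from a script. Its argument "motion" is a list of rows, each a list of 7 numbers: the shift along the world's x, y, z in mm, then the turn, a rotation vector about the world's x, y, z in rad, then the finger opening in mm, from 0 to 87. In form: [[dx, dy, dz, wx, wy, wz, hand], ...]. A call has 1 to 10 rows; each row shifts and turns the commanded pose from where the row before left it; what a row does not reach is not made up. A row lasts 1/12 s, in which the tool goes at most 41.7 mm and 7.16 degrees, less where a joint would pass 70% of its speed; a pose out of reach is approached as far as the arm can. A call with a gripper value outside its range is refused whole. The fingers move at their own pace and stop on an object; "newtons" is the grip in N (left out, the last holds). Time passes only in rows, so rows that do not move let the fingers close. It gives the time, the measured TCP pose, the force and the opening at its end, in the units of the state.
- readout.sense(): the state, without advancing time (a new reading comes with each control period).
- get_image(name): name is "scene" or "top"; returns (picture, depth): 420x560x3 uint8, red, green, blue; 420x560 float32, m along the optical axis (not along the pixel's ray), 0 where there is no reading.
- camera_info(name): a dict with "camera_matrix" (3x3 intrinsics, pixels), "dist_coeffs" ([k1, k2, p1, p2, k3] as OpenCV has them; the pictures are not rectified), "world_to_cam" (4x4, takes a point from world to camera coordinates). Camera axes: x right, y down, z forward; pixel columns grow to the right and rows downward; lengths in m; the calibration is good to about 2 mm. A picture is of the moment at which its call begins. camera_info takes no time and is no camera call.
- workorder.job_done(): hands the job in, once; it reports no verdict.
Trained networks look in the newest picture that a camera, given by its name, has taken for a name from the list of things; names that differ only in an ending like _2 or _b are one class to them, and where a whole thing is asked for, a point or a joint stands for the part that bears it (a point fixed in the world has none). Each returns a list of dicts, best first, with "score" (0 to 1); they miss things now and then, are a little off and sometimes report something else, mostly with a low value. They report only what shows in the picture. A call takes as long as a camera call. They do not tell look-alikes from the thing itself.
- recognise(name, camera): "centre" ([x, y, z] in m, in the coordinates of the camera as it stood for that picture, good to about 4 mm: the middle of the surface that is visible of it).
- regions_of(name, camera): "pixels" (420x560 bool, what is visible of it).
The state is a dict: "time": time; "joints": joint angles; "dq": joint speeds; "joint_torque": joint torques, N m; "tcp_pos": TCP position; "tcp_rot": TCP orientation; "contact_force": force on the tool from outside, world axes, zero at the start; "wrist_torque": the same for the moment, N m; "gripper_width": finger opening in m.
Only numpy, scipy, OpenCV 4.12 (cv2) and the standard library are available. Lean on these libraries where they do the work, as an engineer would, in place of code of your own. Each camera call takes 0.05 s, during which the arm holds its last target. There are 200 camera calls.

TASK

Take the red-handled brush out of its wooden holder and scrub the inside of the steel parts pot with three full strokes: each goes down until you feel the sprung plate in the bottom give by several millimetres, without ramming it near its stop, and then up until at least half the length of the bristles stands above the rim. Then hang the brush by its wire loop on the brass hook of the stand, hanging free and still, and leave the other things on the bench where they are.

Things in the scene. Friction and masses are not known exactly. Their poses are not given: they have to be found in the camera images.
- pot: Open steel pot bolted upright to the bench, outside diameter 58 mm, inside diameter 52 mm, rim 115 mm above its origin, on a black round foot 84 mm across and 8 mm thick. Origin: centre of its underside, z up the axis. Inside is the sprung brass plate.
- plate (a joint): Brass plate (46 mm disc) inside the pot that gives downwards on a spring: metres pressed down from rest, 0 at rest, rammed at its stop at 0.018. It starts to give at about 1.5 N and needs 0.25 N more per mm. Its height at rest is set differently each time, its top anywhere from 38 to 70 mm above the pot's origin, and is not told: feel for it.
- holder: Fixed wooden cup in which the brush stands at the start: outside diameter 60 mm, inside 52 mm, 50 mm high, inner floor 6 mm up, on an 80 mm square foot. Origin: centre of its underside, z up.
- brush: Upright brush, 196 mm long, 90 g. Origin: centre of the head's lower end, z up its axis. Dark bristle head 42 mm diameter, z 0 to 42 mm; stem 10 mm diameter to z 102; upright wire loop (8 mm bar) in the y-z plane, z 98 to 152, 52 mm wide; its opening is 36 mm wide (y), z 106 to 144, passed through along x; red square grip post 16 by 16 mm (faces along x and y), z 152 to 196: grip here from above.
- brush_tip (a point): Centre of the lower end of the brush head (brush z 0).
- brush_eye (a point): Centre of the opening of the wire loop (brush z 125 mm).
- stand: Fixed stand, a 90 mm round dark foot 12 mm thick with a 16 mm pole 200 mm high, which carries a brass hook: a level bar of 7 mm diameter, its axis 190 mm above the bench, running from the pole along the stand's -x for 94 mm and then turning up by 14 mm at its end. Origin: centre of the foot's underside, z up.
- hook_seat (a point): Point on the top of the hook's level bar, 55 mm from the pole's axis: where the loop should hang. Axes as the stand's.
- hook_tip (a point): Topmost point of the upturned end of the hook, 102 mm from the pole's axis along the stand's -x, 14 mm above the top of the level bar.
- tray: Bystander: grey tray of clock wheels, 110 by 150 by 30 mm, origin centre of underside.
- screwdriver: Bystander: screwdriver lying on the bench, 160 mm long.
- loupe: Bystander: black eye loupe, 38 mm across, 30 mm high.
- oil: Bystander: small amber oil bottle, 32 mm diameter, 75 mm high.
- hammer: Bystander: small hammer lying on the bench, 190 mm long.
There are look-alikes about, which are no part of the job. There is more than one size of the brush; the one meant has the size given above. What is shaped like the stand but turquoise is not meant.

How it is judged (in metres and radians):
On the way, in this order (a step that is already met when the one before it is completed fails the run):
1. first stroke down: the bristle head, upright in the steel pot, presses the sprung plate down by more than 3 mm (value of joint plate above 0.003 m and horizontal distance between brush_tip and pot below 0.015 m and z of brush_tip in the frame of pot below 0.08 m and angle between brush's own z axis and vertical below 0.3 rad), for 0.05 s.
2. first stroke up: the bristle head is drawn up until about half of it or more stands above the rim (its tip more than 90 mm above the pot's underside) (z of brush_tip in the frame of pot above 0.09 m and horizontal distance between brush_tip and pot below 0.03 m), for 0.05 s.
3. second stroke down: the bristle head, upright in the steel pot, presses the sprung plate down by more than 3 mm (all of step 1), for 0.05 s.
4. second stroke up: the bristle head is drawn up until about half of it or more stands above the rim (its tip more than 90 mm above the pot's underside) (all of step 2), for 0.05 s.
5. third stroke down: the bristle head, upright in the steel pot, presses the sprung plate down by more than 3 mm (all of step 3), for 0.05 s.
6. third stroke up: the bristle head is drawn up until about half of it or more stands above the rim (its tip more than 90 mm above the pot's underside) (all of step 4), for 0.05 s.
At the end, for the whole second after the job is handed in: The brush hangs still and upright (within 17 degrees) by its loop on the hook's level bar between pole and upturned end (opening's centre within 45 mm along and 22 mm across from hook_seat, and 8 to 30 mm below it), its weight on the stand, its head more than 20 mm off the bench, released (contact force between brush and stand above 0.2 N and x of brush_eye in the frame of hook_seat between -0.045 and 0.045 m and y of brush_eye in the frame of hook_seat between -0.022 and 0.022 m and z of brush_eye in the frame of hook_seat between -0.03 and -0.008 m and angle between brush's own z axis and vertical below 0.3 rad and height (world z) of brush_tip above 0.02 m and linear speed of brush below 0.05 m/s); the robot touches nothing.
It fails at once if the sprung plate is rammed (pressed more than 16 mm) (value of joint plate above 0.016 m).
It fails at once if another thing on the bench is shifted by more than 30 mm (distance of any of tray, screwdriver, loupe, oil, hammer from where it was at the start of the episode above 0.03 m).
It also fails if it takes over 70 s, if anything falls off the work surface, if the arm or the gripper's body presses on something with over 40 N, if the wrist force passes 120 N, or if a joint passes its speed limit or range.

## Working session

There is one attempt and no reset: what is moved stays moved. The work goes in short steps, Python scripts to look and compute and a tool call to move; the robot and the scene stay as the last step left them, time stands still between calls to the robot, and variables do not carry over. Pictures are saved under pics/ and viewed, about 8 in all and at most 12, crops included, and the job is handed in when it is done.

Besides the shell and the picture viewer there is one more tool, called after ">>>" as name(argument=value, ...) on one line, values as JSON. arm_command: Moves the arm, as the interface text tells. Its arguments: {"type":"object","properties":{"motion":{"type":"array"},"newtons":{"type":"number"}},"required":["motion"]}

```bash
mkdir -p pics; ls; cat > h.py <<'E'
import numpy as np, cv2
from workcell import readout, get_image, camera_info, workorder, recognise, regions_of, robot
def cloud(name, depth):
    ci=camera_info(name);K=np.array(ci["camera_matrix"]);D=np.array(ci["dist_coeffs"]);T=np.linalg.inv(np.array(ci["world_to_cam"]))
    h,w=depth.shape
    v,u=np.mgrid[0:h,0:w]
    n=cv2.undistortPoints(np.stack([u,v],-1).reshape(-1,1,2).astype(np.float64),K,D).reshape(h,w,2)
    p=np.concatenate([n*depth[...,None],depth[...,None]],-1)
    W=p@T[:3,:3].T+T[:3,3]; W[depth==0]=np.nan
    return W
def toworld(name,c):
    T=np.linalg.inv(np.array(camera_info(name)["world_to_cam"]));return T[:3,:3]@np.array(c)+T[:3,3]
E
python3 - <<'E'
from h import *
ims=[]
for c in("scene","top"):
    im,d=get_image(c); np.savez(f"{c}0.npz",im=im,d=d); cv2.imwrite(f"pics/{c}0.png",im[...,::-1])
    for n in("pot","holder","brush","stand","tray","oil"):
        print(c,n,[(np.round(toworld(c,r["centre"]),3).tolist(),round(r["score"],2)) for r in recognise(n,c)[:4]])
print(robot.pinch_z, readout.sense())
E
```

```text
pics
scene pot [([0.483, -0.243, 0.064], 0.96)]
scene holder [([0.51, 0.172, 0.01], 0.91), ([0.507, 0.194, 0.131], 0.48)]
scene brush [([0.332, -0.302, 0.019], 0.74), ([0.507, 0.191, 0.136], 0.67), ([0.403, 0.244, 0.056], 0.63)]
scene stand [([0.625, 0.024, 0.013], 0.66), ([0.587, -0.414, 0.008], 0.65), ([0.483, -0.246, 0.063], 0.41)]
scene tray [([0.38, -0.02, 0.008], 0.9)]
scene oil [([0.705, -0.229, 0.043], 0.68)]
top pot []
top holder [([0.501, 0.186, 0.006], 0.95)]
top brush [([0.399, 0.245, 0.035], 0.7), ([0.504, 0.188, 0.041], 0.67)]
top stand [([0.572, -0.406, 0.017], 0.91), ([0.621, 0.033, 0.014], 0.61)]
top tray [([0.382, -0.011, 0.003], 0.66)]
top oil [([0.692, -0.217, 0.053], 0.42)]
-0.0187 {'time': 0.7, 'joints': array([-78.47350173,  19.03056628,  -3.70639118,  83.6585395 ,
         1.23859829,  77.34473229,  -5.06960497]), 'dq': array([-0.04033537,  0.01939127,  0.00290965, -0.10070093,  0.02816968,
       -0.00326217, -0.00439143]), 'joint_torque': array([ 4.68750295e-04, -6.22906923e+01,  2.49836646e-02, -3.90043831e+01,
       -6.11343468e-02,  3.18226393e-02,  1.68108284e-05]), 'tcp_pos': array([0.13869299, 0.60942688, 0.22260111]), 'tcp_rot': array([[-9.75070045e-01,  2.21897288e-01,  2.67131033e-05],
       [ 2.21897290e-01,  9.75070040e-01,  1.01489926e-04],
       [-3.52680750e-06,  1.04887352e-04, -9.99999994e-01]]), 'contact_force': array([0.87045476, 0.14459828, 0.05721623]), 'wrist_torque': array([-0.04370733, -0.05386753, -0.0037978 ]), 'gripper_width': 0.08695924771307736}
```

View pics/scene0.png

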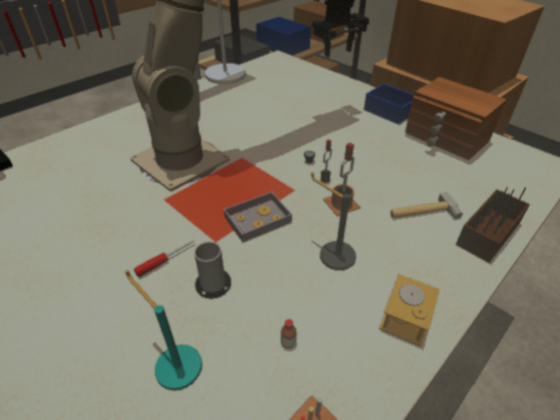

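View pics/top0.png

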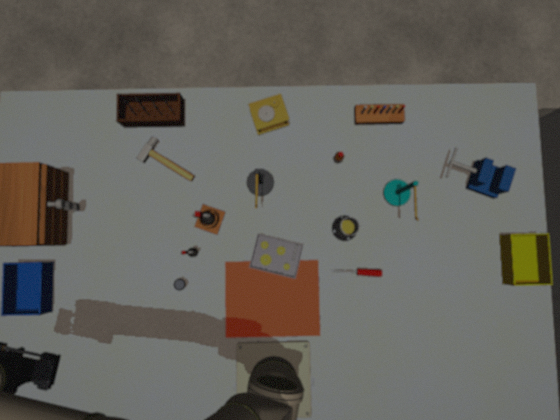

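```bash
python3 - <<'E'
from h import *
Ws={}
for c in("scene","top"):
    z=np.load(f"{c}0.npz");W=cloud(c,z["d"]);Ws[c]=W;im=z["im"]
    def rep(n,xy,r,zs):
        P=W.reshape(-1,3);C=im.reshape(-1,3);m=np.hypot(P[:,0]-xy[0],P[:,1]-xy[1])<r
        for a,b in zs:
            k=m&(P[:,2]>a)&(P[:,2]<b);Q=P[k]
            if len(Q): print(c,n,(a,b),len(Q),"mean",Q.mean(0).round(4),"min",Q.min(0).round(3),"max",Q.max(0).round(3),"col",C[k].mean(0).round())
    rep("brush",(.505,.19),.05,[(.03,.07),(.1,.115),(.115,.15),(.15,.16),(.16,.22)])
    rep("pot",(.483,-.243),.06,[(.004,.012),(.03,.1),(.11,.125)])
    rep("stand",(.62,.03),.13,[(.008,.016),(.1,.17),(.18,.2),(.196,.22)])
bed=[np.load(f"{c}0.npz")["im"] for c in("scene","top")]
a=cv2.resize(bed[0][130:280,190:370],None,fx=4,fy=4,interpolation=cv2.INTER_CUBIC)
b=cv2.resize(bed[1][160:245,185:365],None,fx=4.4,fy=4.4,interpolation=cv2.INTER_CUBIC)
cv2.imwrite("pics/ca.png",a[...,::-1]);cv2.imwrite("pics/cb.png",b[...,::-1])
E
```

```text
scene brush (0.03, 0.07) 233 mean [0.5051 0.1941 0.0458] min [0.473 0.164 0.03 ] max [0.534 0.225 0.069] col [79. 67. 53.]
scene brush (0.1, 0.115) 43 mean [0.507  0.1962 0.11  ] min [0.503 0.171 0.101] max [0.511 0.221 0.115] col [101. 100.  90.]
scene brush (0.115, 0.15) 66 mean [0.5063 0.1929 0.1324] min [0.5   0.17  0.116] max [0.51  0.22  0.149] col [97. 97. 87.]
scene brush (0.15, 0.16) 33 mean [0.5072 0.1886 0.1558] min [0.501 0.171 0.151] max [0.513 0.218 0.159] col [110. 106.  96.]
scene brush (0.16, 0.22) 128 mean [0.5074 0.1925 0.1839] min [0.497 0.186 0.16 ] max [0.514 0.204 0.204] col [87. 64. 56.]
scene pot (0.004, 0.012) 353 mean [ 0.4828 -0.2477  0.0079] min [ 0.43  -0.295  0.004] max [ 0.511 -0.198  0.012] col [60. 59. 52.]
scene pot (0.03, 0.1) 763 mean [ 0.4754 -0.2428  0.0709] min [ 0.439 -0.268  0.03 ] max [ 0.498 -0.212  0.1  ] col [69. 67. 60.]
scene pot (0.11, 0.125) 159 mean [ 0.4697 -0.2393  0.1138] min [ 0.437 -0.267  0.11 ] max [ 0.497 -0.209  0.118] col [96. 93. 84.]
scene stand (0.008, 0.016) 698 mean [0.6249 0.0266 0.0118] min [ 0.578 -0.013  0.008] max
[... 1178 characters left out ...]
0.2376  0.0592] min [ 0.442 -0.263  0.031] max [ 0.497 -0.207  0.099] col [81. 76. 43.]
top pot (0.11, 0.125) 65 mean [ 0.4691 -0.2364  0.1158] min [ 0.441 -0.263  0.11 ] max [ 0.497 -0.209  0.121] col [93. 91. 82.]
top stand (0.008, 0.016) 431 mean [0.6222 0.0318 0.0123] min [ 0.518 -0.097  0.008] max [0.738 0.153 0.016] col [64. 64. 62.]
top stand (0.1, 0.17) 19 mean [0.6183 0.0301 0.1337] min [0.616 0.025 0.102] max [0.623 0.04  0.169] col [39. 34. 24.]
top stand (0.18, 0.2) 88 mean [0.5753 0.0348 0.1943] min [0.527 0.027 0.182] max [0.63  0.041 0.2  ] col [97. 83. 51.]
top stand (0.196, 0.22) 46 mean [0.5988 0.0338 0.201 ] min [0.52  0.026 0.196] max [0.63  0.041 0.209] col [77. 70. 56.]
```

View pics/ca.png

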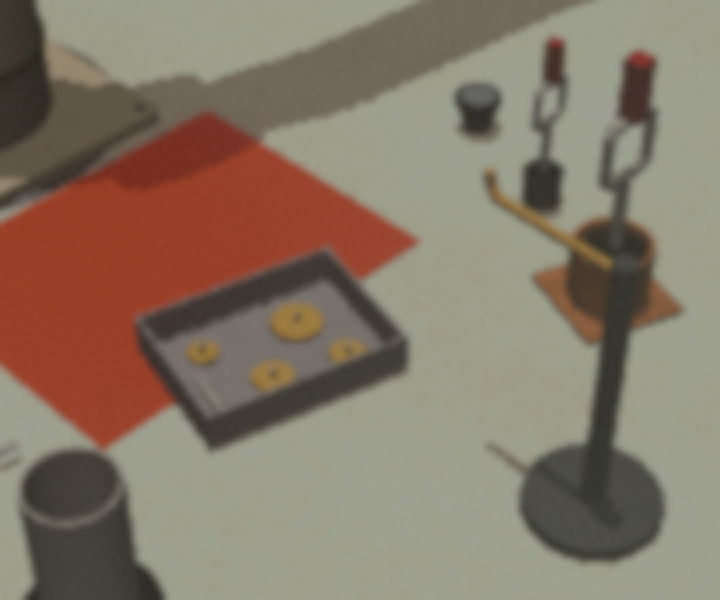

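View pics/cb.png

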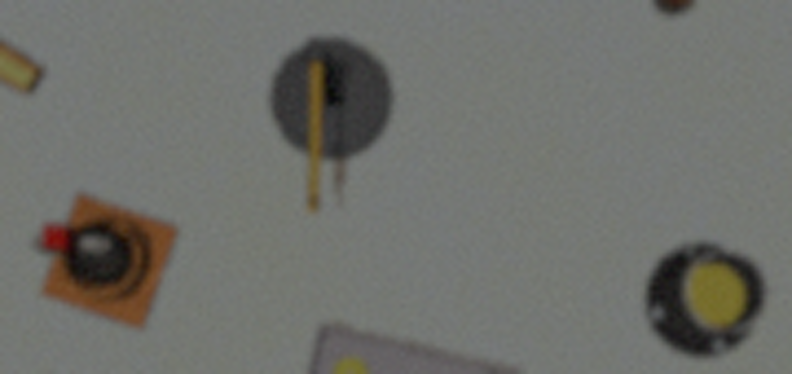

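```bash
python3 - <<'E'
from h import *
from scipy.optimize import least_squares
for c in("scene","top"):
    z=np.load(f"{c}0.npz");W=cloud(c,z["d"]);im=z["im"].reshape(-1,3).astype(int);P=W.reshape(-1,3)
    T=np.linalg.inv(np.array(camera_info(c)["world_to_cam"]));print(c,"cam",T[:3,3].round(2))
    def sel(xy,r,a,b): return P[(np.hypot(P[:,0]-xy[0],P[:,1]-xy[1])<r)&(P[:,2]>a)&(P[:,2]<b)]
    def line(Q,n):
        m=np.median(Q[:,:2],0);u,s,v=np.linalg.svd(Q[:,:2]-Q[:,:2].mean(0));d=v[0];print(c,n,len(Q),"mean",Q.mean(0).round(4),"dir deg",np.degrees(np.arctan2(d[1],d[0])).round(1),"sd",(s/len(Q)**.5).round(4))
    line(sel((.505,.195),.04,.1,.16),"loop")
    Q=sel((.58,.03),.12,.18,.1945);Q=Q[(Q[:,0]>.525)&(Q[:,0]<.608)];line(Q,"hook")
    Q=sel((.58,.03),.12,.196,.23);Q=Q[(Q[:,0]<.54)];print("tip",len(Q),Q.mean(0),Q.max(0)) if len(Q) else 0
    Q=sel((.62,.03),.03,.195,.23);Q=Q[Q[:,0]>.61];print("poletop",len(Q),Q.mean(0).round(4),Q.min(0).round(3),Q.max(0).round(3))
    for n,xy,r0,a,b in(("rim",(.468,-.238),.0275,.111,.12),("holderrim",(.505,.196),.028,.045,.055)):
        Q=sel(xy,.04,a,b);f=least_squares(lambda p:np.hypot(Q[:,0]-p[0],Q[:,1]-p[1])-r0,xy,loss="soft_l1",f_scale=.002);print(c,n,len(Q),f.x.round(4))
    m=(np.hypot(P[:,0]-.468,P[:,1]+.238)<.035)&(im[:,0]-im[:,2]>40);print("plate",m.sum(),np.percentile(P[m],[10,50,90],0).round(4).tolist())
    for n in("stand","holder","pot"):
        pass
    Q=sel((.622,.03),.06,.008,.016);
    if c=="scene":
        print("foot",((Q.min(0)+Q.max(0))/2).round(4))
    m=(np.hypot(P[:,0]-.505,P[:,1]-.196)<.04)&(P[:,2]>.198)&(im[:,0]-im[:,2]>25);print("griptop",m.sum(),P[m].mean(0).round(4),P[m].min(0).round(3),P[m].max(0).round(3))
E
```

```text
scene cam [ 0.99 -0.54  0.76]
scene loop 142 mean [0.5067 0.1929 0.131 ] dir deg -92.1 sd [0.018  0.0025]
scene hook 98 mean [0.5677 0.0318 0.1919] dir deg -1.4 sd [0.0237 0.002 ]
tip 17 [0.5220963  0.03367383 0.20226458] [0.52490827 0.03696805 0.20733351]
poletop 33 [0.6225 0.0302 0.199 ] [0.614 0.024 0.195] [0.629 0.038 0.202]
scene rim 148 [ 0.4686 -0.2387]
scene holderrim 132 [0.5036 0.1948]Traceback (most recent call last):
  File "<stdin>", line 15, in <module>
    return _quantile_unchecked(
        a, q, axis, out, overwrite_input, method, keepdims, weights)
    return _ureduce(a,
                    func=_quantile_ureduce_func,
    ...<5 lines>...
                    overwrite_input=overwrite_input,
                    method=method)
    r = func(a, **kwargs)
    result = _quantile(arr,
                       quantiles=q,
    ...<2 lines>...
                       out=out,
                       weights=wgt)
    slices_having_nans = np.isnan(arr[-1, ...])
                                  ~~~^^^^^^^^^
IndexError: index -1 is out of bounds for axis 0 with size 0
```

```bash
python3 - <<'E'
from h import *
from scipy.optimize import least_squares
for c in("top",):
    z=np.load(f"{c}0.npz");W=cloud(c,z["d"]);im=z["im"].reshape(-1,3).astype(int);P=W.reshape(-1,3)
    T=np.linalg.inv(np.array(camera_info(c)["world_to_cam"]));print(c,"cam",T[:3,3].round(2))
    def sel(xy,r,a,b): return P[(np.hypot(P[:,0]-xy[0],P[:,1]-xy[1])<r)&(P[:,2]>a)&(P[:,2]<b)]
    def line(Q,n):
        u,s,v=np.linalg.svd(Q[:,:2]-Q[:,:2].mean(0));d=v[0];print(c,n,len(Q),"mean",Q.mean(0).round(4),"dir deg",np.degrees(np.arctan2(d[1],d[0])).round(1),"sd",(s/len(Q)**.5).round(4))
    line(sel((.505,.195),.04,.1,.16),"loop")
    Q=sel((.58,.03),.12,.18,.1965);Q=Q[(Q[:,0]>.53)&(Q[:,0]<.608)];line(Q,"hook")
    Q=sel((.58,.03),.12,.198,.23);Q=Q[(Q[:,0]<.54)];print("tip",len(Q),Q.mean(0),Q.max(0)) if len(Q) else 0
    Q=sel((.62,.03),.03,.195,.23);Q=Q[Q[:,0]>.61];print("poletop",len(Q),Q.mean(0).round(4))
    for n,xy,r0,a,b in(("rim",(.468,-.238),.0275,.111,.12),("holderrim",(.505,.196),.028,.045,.055)):
        Q=sel(xy,.04,a,b);f=least_squares(lambda p:np.hypot(Q[:,0]-p[0],Q[:,1]-p[1])-r0,xy,loss="soft_l1",f_scale=.002);print(c,n,len(Q),f.x.round(4))
    m=(np.hypot(P[:,0]-.468,P[:,1]+.238)<.035)&(im[:,0]-im[:,2]>40);print("plate",m.sum(),np.percentile(P[m],[10,50,90],0).round(4).tolist())
    m=(np.hypot(P[:,0]-.505,P[:,1]-.196)<.04)&(P[:,2]>.19);print("griptop",m.sum(),P[m].mean(0).round(4),P[m].min(0).round(3),P[m].max(0).round(3))
E
```

```text
top cam [ 0.4  -0.03  1.34]
top loop 41 mean [0.5071 0.1925 0.142 ] dir deg -91.1 sd [0.0164 0.0027]
top hook 57 mean [0.5639 0.0356 0.1934] dir deg 177.1 sd [0.0228 0.0019]
tip 6 [0.52247381 0.03656787 0.20576575] [0.52628041 0.03884871 0.20912487]
poletop 30 [0.6221 0.0328 0.201 ]
top rim 58 [ 0.4698 -0.2358]
top holderrim 152 [0.5156 0.2082]
plate 139 [[0.4553, -0.2526, 0.0507], [0.4707, -0.2377, 0.0534], [0.4842, -0.225, 0.0569]]
griptop 39 [0.5075 0.1978 0.2022] [0.5   0.19  0.191] [0.516 0.206 0.208]
```

>>> arm_command(motion=[[10,-11,5,0,0,0.01,87],[23,-26,5,0,0,0.02,87],[23,-26,5,0,0,0.02,87],[23,-26,5,0,0,0.02,87],[23,-26,5,0,0,0.02,87],[23,-26,5,0,0,0.02,87],[23,-26,5,0,0,0.02,87],[23,-26,5,0,0,0.02,87],[23,-26,5,0,0,0.02,87],[23,-26,5,0,0,0.02,87]])

```text
time: 1.53
tcp_pos: [0.3566, 0.363, 0.2731]
tcp_rot: [[-0.999, 0.033, 0.0], [0.033, 0.999, 0.001], [-0.0, 0.001, -1.0]]
contact_force: [1.2, 0.8, -0.3]
gripper_width: 0.0873
```

>>> arm_command(motion=[[23,-26,0,0,0,0.01,87],[23,-26,0,0,0,0.01,87],[23,-26,0,0,0,0,87],[23,-26,0,0,0,0,87],[23,-26,0,0,0,0,87],[20,-23,0,0,0,0,87],[10,-12,0,0,0,0,87],[5,-5,0,0,0,0,87],[0,0,0,0,0,0,87],[0,0,0,0,0,0,87]])

```text
time: 2.37
tcp_pos: [0.5051, 0.1955, 0.2725]
tcp_rot: [[-1.0, 0.013, -0.0], [0.013, 1.0, 0.0], [0.0, 0.0, -1.0]]
contact_force: [0.4, 0.7, -0.6]
gripper_width: 0.0869
```

>>> arm_command(motion=[[0,0,-15,0,0,-0.01,87],[1,0,-25,0,0,0,87],[0,0,-25,0,0,0,87],[0,0,-20,0,0,0,87],[0,0,-12,0,0,0,87],[0,0,-6,0,0,0,87],[0,0,0,0,0,0,60],[0,0,0,0,0,0,40],[0,0,0,0,0,0,25],[0,0,0,0,0,0,0]], newtons=25)

```text
time: 3.2
tcp_pos: [0.5073, 0.1948, 0.1707]
tcp_rot: [[-1.0, 0.024, 0.002], [0.024, 1.0, 0.001], [-0.002, 0.001, -1.0]]
contact_force: [0.3, 0.9, 0.1]
gripper_width: 0.0682
```

>>> arm_command(motion=[[0,0,0,0,0,0,0],[0,0,0,0,0,0,0],[0,0,0,0,0,0,0]])

```text
time: 3.45
tcp_pos: [0.5068, 0.1945, 0.1699]
tcp_rot: [[-1.0, 0.024, 0.0], [0.024, 1.0, 0.0], [-0.0, 0.0, -1.0]]
contact_force: [0.9, -0.4, 0.0]
gripper_width: 0.0485
```

```bash
python3 - <<'E'
from h import *
s=readout.sense();print(s["gripper_width"],s["contact_force"],s["tcp_pos"])
im,d=get_image("scene");cv2.imwrite("pics/g1.png",cv2.resize(im[90:240,250:430],None,fx=4,fy=4)[...,::-1])
E
```

```text
0.048494781359597984 [ 0.94189543 -0.38846165  0.0159341 ] [0.50683175 0.19450326 0.16988145]
```

View pics/g1.png

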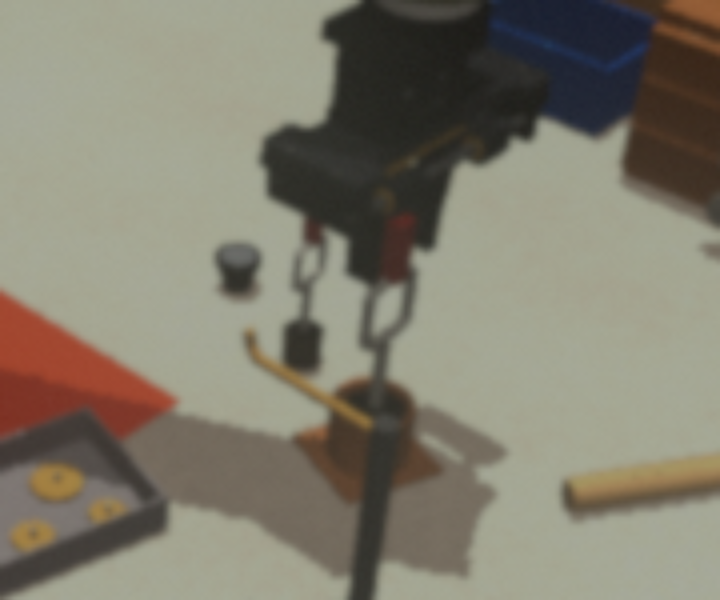

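Fingers are around the red post (crop ≈ (395,245)) and still closing.

>>> arm_command(motion=[[0,0,0,0,0,0,0],[0,0,0,0,0,0,0],[0,0,0,0,0,0,0],[0,0,0,0,0,0,0],[0,0,0,0,0,0,0],[0,0,0,0,0,0,0],[0,0,0,0,0,0,0],[0,0,0,0,0,0,0],[0,0,0,0,0,0,0],[0,0,0,0,0,0,0]])

```text
time: 4.33
tcp_pos: [0.5067, 0.1945, 0.1696]
tcp_rot: [[-1.0, 0.024, -0.0], [0.024, 1.0, 0.0], [0.0, 0.0, -1.0]]
contact_force: [0.3, -0.0, -1.9]
gripper_width: 0.0159
```

>>> arm_command(motion=[[0,0,6,0,0,0,0],[0,0,12,0,0,0,0],[0,0,18,0,0,0,0],[0,0,22,0,0,0,0],[0,0,22,0,0,0,0],[0,0,22,0,0,0,0],[0,0,18,0,0,0,0],[0,0,10,0,0,0,0],[0,0,4,0,0,0,0],[0,0,0,0,0,0,0]])

```text
time: 5.17
tcp_pos: [0.507, 0.1945, 0.3045]
tcp_rot: [[-1.0, 0.024, 0.001], [0.024, 1.0, 0.001], [-0.001, 0.001, -1.0]]
contact_force: [-0.3, 0.3, -1.6]
gripper_width: 0.0158
```

>>> arm_command(motion=[[-5,-8,0,0,0,0,0],[-12,-18,0,0,0,0,0],[-14,-22,0,0,0,0,0],[-14,-24,0,0,0,0,0],[-12,-24,0,0,0,0,0],[0,-25,0,0,0,0,0],[0,-25,0,0,0,0,0],[0,-25,0,0,0,0,0],[0,-25,0,0,0,0,0],[0,-25,0,0,0,0,0]])

```text
time: 6.0
tcp_pos: [0.4485, -0.0282, 0.3023]
tcp_rot: [[-1.0, 0.024, -0.002], [0.024, 1.0, 0.0], [0.002, -0.0, -1.0]]
contact_force: [-0.3, -0.5, -0.5]
gripper_width: 0.0161
```

>>> arm_command(motion=[[0,-25,0,0,0,0,0],[0,-25,0,0,0,0,0],[0,-25,0,0,0,0,0],[0,-25,0,0,0,0,0],[5,-25,0,0,0,0,0],[5,-25,0,0,0,0,0],[5,-20,0,0,0,0,0],[3,-14,0,0,0,0,0],[2,-7,0,0,0,0,0],[0,0,0,0,0,0,0]])

```text
time: 6.83
tcp_pos: [0.4688, -0.2189, 0.3026]
tcp_rot: [[-1.0, 0.026, -0.002], [0.026, 1.0, -0.0], [0.002, -0.0, -1.0]]
contact_force: [-0.6, 0.8, -1.1]
gripper_width: 0.0155
```

>>> arm_command(motion=[[0,0,0,0,0,0,0],[0,0,0,0,0,0,0],[0,0,0,0,0,0,0]])

```text
time: 7.08
tcp_pos: [0.4697, -0.2165, 0.3034]
tcp_rot: [[-1.0, 0.022, -0.0], [0.022, 1.0, 0.001], [0.0, 0.001, -1.0]]
contact_force: [0.3, -0.7, -1.8]
gripper_width: 0.0159
```

```bash
python3 - <<'E'
from h import *
from scipy.optimize import least_squares
s=readout.sense();print(s["gripper_width"],s["contact_force"],s["tcp_pos"]);t=s["tcp_pos"]
o=[]
for c in("scene","top"):
    im,d=get_image(c);P=cloud(c,d).reshape(-1,3);o.append(im)
    def sel(a,b,r): return P[(np.hypot(P[:,0]-t[0],P[:,1]-t[1])<r)&(P[:,2]>a)&(P[:,2]<b)]
    for n,a,b,r0 in(("head",.142,.172,.021),("stem",.19,.235,.005),("rim",.111,.119,.0275),("potwall",.03,.1,.029)):
        Q=sel(a,b,.04)
        if len(Q)<8: print(c,n,len(Q));continue
        f=least_squares(lambda p:np.hypot(Q[:,0]-p[0],Q[:,1]-p[1])-r0,t[:2],loss="soft_l1",f_scale=.002);print(c,n,len(Q),f.x.round(4),Q.min(0).round(3))
im=o[0];cv2.imwrite("pics/p1.png",cv2.resize(im[150:300,130:310],None,fx=4,fy=4)[...,::-1])
E
```

```text
0.015906907885682078 [ 0.28268139 -0.65734648 -1.78389397] [ 0.46968    -0.21646292  0.30342869]
scene head 200 [ 0.4663 -0.2156] [ 0.458 -0.237  0.142]
scene stem 86 [ 0.4679 -0.2171] [ 0.466 -0.223  0.191]
scene rim 69 [ 0.4687 -0.2388] [ 0.439 -0.25   0.111]
scene potwall 430 [ 0.4685 -0.2412] [ 0.439 -0.25   0.03 ]
top head 8 [ 0.4699 -0.2158] [ 0.469 -0.2    0.142]
top stem 0
top rim 0
top potwall 8 [ 0.4702 -0.2364] [ 0.444 -0.223  0.031]
```

View pics/p1.png

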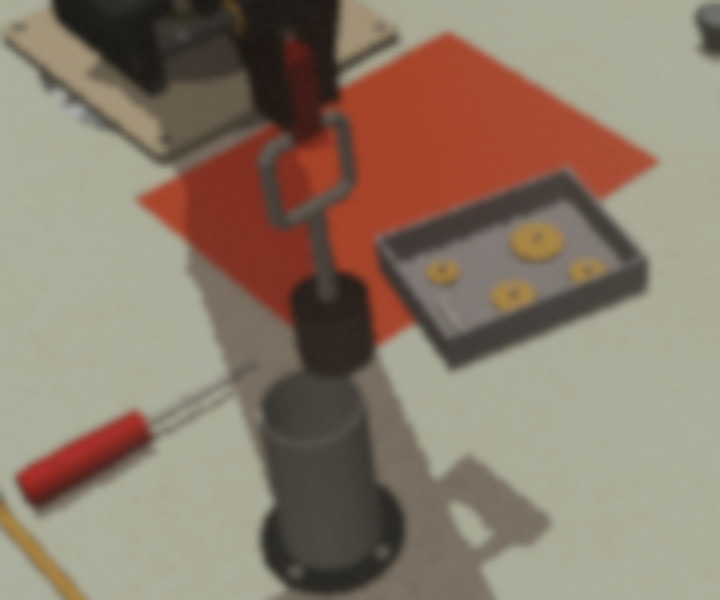

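>>> arm_command(motion=[[0,-5,0,0,0,0,0],[1,-10,0,0,0,0,0],[0,-7,0,0,0,0,0],[0,0,0,0,0,0,0],[0,0,0,0,0,0,0],[0,0,0,0,0,0,0]])

```text
time: 7.68
tcp_pos: [0.4707, -0.2393, 0.3035]
tcp_rot: [[-1.0, 0.024, -0.0], [0.024, 1.0, 0.0], [0.0, 0.0, -1.0]]
contact_force: [-0.9, 0.9, -0.7]
gripper_width: 0.016
```

```bash
python3 - <<'E'
from h import *
from scipy.optimize import least_squares
s=readout.sense();print(s["contact_force"],s["tcp_pos"]);t=s["tcp_pos"]
for c in("scene","top"):
    im,d=get_image(c);P=cloud(c,d).reshape(-1,3)
    if c=="scene":cv2.imwrite("pics/p2.png",cv2.resize(im[180:300,150:290],None,fx=5,fy=5)[...,::-1])
    def sel(a,b,r): return P[(np.hypot(P[:,0]-t[0],P[:,1]-t[1])<r)&(P[:,2]>a)&(P[:,2]<b)]
    for n,a,b,r0 in(("head",.145,.172,.021),("stem",.19,.235,.005),("rim",.111,.119,.0275),("potwall",.03,.1,.029)):
        Q=sel(a,b,.04)
        if len(Q)<8: print(c,n,len(Q));continue
        f=least_squares(lambda p:np.hypot(Q[:,0]-p[0],Q[:,1]-p[1])-r0,t[:2],loss="soft_l1",f_scale=.002);print(c,n,len(Q),f.x.round(4))
E
```

```text
[-0.91763505  0.92603402 -0.71279103] [ 0.47071637 -0.23931213  0.30349574]
scene head 191 [ 0.4672 -0.2386]
scene stem 88 [ 0.4691 -0.2399]
scene rim 101 [ 0.4686 -0.2387]
scene potwall 736 [ 0.468  -0.2384]
top head 9 [ 0.4707 -0.2381]
top stem 0
top rim 16 [ 0.4699 -0.2361]
top potwall 27 [ 0.4669 -0.2417]
```

View pics/p2.png

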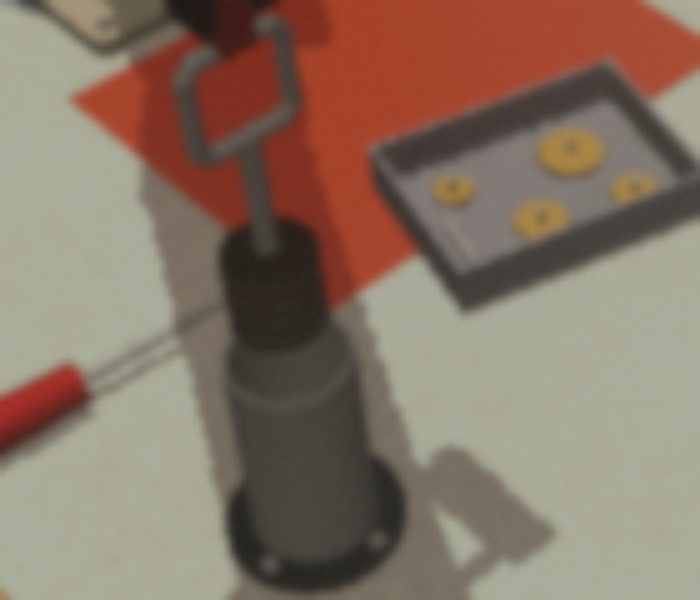

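The head sits over the pot mouth, aligned within about 1 mm. Descending.

>>> arm_command(motion=[[0,0.5,-4,0,0,0,0],[0,0,-6,0,0,0,0],[0,0,-6,0,0,0,0],[0,0,-6,0,0,0,0],[0,0,-6,0,0,0,0],[0,0,-6,0,0,0,0],[0,0,-6,0,0,0,0],[0,0,-4,0,0,0,0],[0,0,0,0,0,0,0],[0,0,0,0,0,0,0]])

```text
time: 8.62
tcp_pos: [0.4706, -0.2391, 0.2595]
tcp_rot: [[-1.0, 0.024, -0.0], [0.024, 1.0, 0.0], [0.0, 0.0, -1.0]]
contact_force: [0.4, -0.7, -0.9]
gripper_width: 0.0163
```

>>> arm_command(motion=[[0,0,-5,0,0,0,0],[0,0,-6,0,0,0,0],[0,0,-6,0,0,0,0],[0,0,-4,0,0,0,0],[0,0,0,0,0,0,0],[0,0,0,0,0,0,0]])

```text
time: 9.12
tcp_pos: [0.4706, -0.239, 0.2383]
tcp_rot: [[-1.0, 0.024, -0.001], [0.024, 1.0, 0.0], [0.001, 0.0, -1.0]]
contact_force: [-0.3, -0.3, -0.7]
gripper_width: 0.016
```

>>> arm_command(motion=[[0,0,-2,0,0,0,0],[0,0,-2,0,0,0,0],[0,0,-2,0,0,0,0],[0,0,0,0,0,0,0],[0,0,0,0,0,0,0]])

```text
time: 9.53
tcp_pos: [0.4707, -0.239, 0.2325]
tcp_rot: [[-1.0, 0.024, -0.0], [0.024, 1.0, 0.0], [0.0, 0.0, -1.0]]
contact_force: [0.3, 0.0, -0.8]
gripper_width: 0.016
```

>>> arm_command(motion=[[0,0,-2,0,0,0,0],[0,0,-2,0,0,0,0],[0,0,-2,0,0,0,0],[0,0,0,0,0,0,0],[0,0,0,0,0,0,0]])

```text
time: 9.95
tcp_pos: [0.4706, -0.239, 0.2264]
tcp_rot: [[-1.0, 0.024, -0.0], [0.024, 1.0, 0.0], [0.0, 0.0, -1.0]]
contact_force: [0.3, -0.3, -0.6]
gripper_width: 0.0157
```

>>> arm_command(motion=[[0,0,-2,0,0,0,0],[0,0,-2,0,0,0,0],[0,0,-1,0,0,0,0],[0,0,0,0,0,0,0],[0,0,0,0,0,0,0]])

```text
time: 10.37
tcp_pos: [0.4707, -0.239, 0.2215]
tcp_rot: [[-1.0, 0.024, -0.0], [0.024, 1.0, 0.0], [0.0, 0.0, -1.0]]
contact_force: [0.1, 0.2, 0.1]
gripper_width: 0.0158
```

>>> arm_command(motion=[[0,0,-2,0,0,0,0],[0,0,-2,0,0,0,0],[0,0,0,0,0,0,0],[0,0,0,0,0,0,0]])

```text
time: 10.7
tcp_pos: [0.4706, -0.239, 0.2174]
tcp_rot: [[-1.0, 0.024, -0.0], [0.024, 1.0, 0.0], [0.0, 0.0, -1.0]]
contact_force: [0.8, -0.1, -0.2]
gripper_width: 0.0157
```

>>> arm_command(motion=[[0,0,-2,0,0,0,0],[0,0,-1,0,0,0,0],[0,0,0,0,0,0,0],[0,0,0,0,0,0,0]])

```text
time: 11.03
tcp_pos: [0.4708, -0.2391, 0.2147]
tcp_rot: [[-1.0, 0.024, 0.0], [0.024, 1.0, -0.0], [-0.0, -0.0, -1.0]]
contact_force: [1.1, -0.2, 1.1]
gripper_width: 0.0156
```

>>> arm_command(motion=[[0,0,-1.5,0,0,0,0],[0,0,-1.5,0,0,0,0],[0,0,0,0,0,0,0],[0,0,0,0,0,0,0]])

```text
time: 11.37
tcp_pos: [0.4708, -0.2391, 0.2116]
tcp_rot: [[-1.0, 0.024, 0.0], [0.024, 1.0, -0.0], [-0.0, -0.0, -1.0]]
contact_force: [0.2, -0.1, 1.1]
gripper_width: 0.0157
```

>>> arm_command(motion=[[0,0,-1.5,0,0,0,0],[0,0,-1,0,0,0,0],[0,0,0,0,0,0,0],[0,0,0,0,0,0,0]])

```text
time: 11.7
tcp_pos: [0.4708, -0.2391, 0.2091]
tcp_rot: [[-1.0, 0.024, 0.0], [0.024, 1.0, 0.0], [-0.0, 0.0, -1.0]]
contact_force: [0.5, -0.6, 2.9]
gripper_width: 0.016
```

>>> arm_command(motion=[[0,0,0,0,0,0,0]])

```text
time: 11.78
tcp_pos: [0.4708, -0.2391, 0.2092]
tcp_rot: [[-1.0, 0.024, 0.0], [0.024, 1.0, 0.0], [-0.0, 0.0, -1.0]]
contact_force: [-0.4, -0.2, 1.8]
gripper_width: 0.0158
```

>>> arm_command(motion=[[0,0,0,0,0,0,0]])

```text
time: 11.87
tcp_pos: [0.4708, -0.2391, 0.2092]
tcp_rot: [[-1.0, 0.024, 0.0], [0.024, 1.0, 0.0], [-0.0, 0.0, -1.0]]
contact_force: [-0.5, 0.5, 1.4]
gripper_width: 0.0157
```

>>> arm_command(motion=[[0,0,0,0,0,0,0]])

```text
time: 11.95
tcp_pos: [0.4707, -0.2391, 0.2091]
tcp_rot: [[-1.0, 0.024, 0.0], [0.024, 1.0, 0.0], [-0.0, 0.0, -1.0]]
contact_force: [-1.2, -0.4, 2.7]
gripper_width: 0.0157
```

>>> arm_command(motion=[[0,0,-1.5,0,0,0,0],[0,0,0,0,0,0,0],[0,0,0,0,0,0,0]])

```text
time: 12.2
tcp_pos: [0.4707, -0.2391, 0.2075]
tcp_rot: [[-1.0, 0.024, 0.0], [0.024, 1.0, 0.0], [-0.0, 0.0, -1.0]]
contact_force: [0.4, -0.7, 2.6]
gripper_width: 0.0156
```

>>> arm_command(motion=[[0,0,0,0,0,0,0]])

```text
time: 12.28
tcp_pos: [0.4707, -0.2391, 0.2076]
tcp_rot: [[-1.0, 0.024, 0.0], [0.024, 1.0, 0.0], [-0.0, 0.0, -1.0]]
contact_force: [-0.4, 0.1, 3.2]
gripper_width: 0.0158
```

>>> arm_command(motion=[[0,0,0,0,0,0,0]])

```text
time: 12.37
tcp_pos: [0.4707, -0.239, 0.2076]
tcp_rot: [[-1.0, 0.024, 0.0], [0.024, 1.0, 0.0], [-0.0, 0.0, -1.0]]
contact_force: [0.5, 0.0, 3.5]
gripper_width: 0.0158
```

>>> arm_command(motion=[[0,0,0,0,0,0,0]])

```text
time: 12.45
tcp_pos: [0.4707, -0.2391, 0.2076]
tcp_rot: [[-1.0, 0.024, -0.0], [0.024, 1.0, 0.0], [0.0, 0.0, -1.0]]
contact_force: [0.7, -0.3, 2.8]
gripper_width: 0.0158
```

>>> arm_command(motion=[[0,0,4,0,0,0,0],[0,0,8,0,0,0,0],[0,0,12,0,0,0,0],[0,0,13,0,0,0,0],[0,0,12,0,0,0,0],[0,0,7,0,0,0,0],[0,0,3,0,0,0,0],[0,0,0,0,0,0,0],[0,0,0,0,0,0,0],[0,0,0,0,0,0,0]])

```text
time: 13.28
tcp_pos: [0.4704, -0.2389, 0.266]
tcp_rot: [[-1.0, 0.024, -0.001], [0.024, 1.0, 0.0], [0.001, 0.0, -1.0]]
contact_force: [-0.5, -1.0, -1.1]
gripper_width: 0.0158
```

```bash
python3 - <<'E'
from h import *
s=readout.sense();print(s["contact_force"],s["tcp_pos"]);t=s["tcp_pos"]
im,d=get_image("scene");P=cloud("scene",d).reshape(-1,3)
cv2.imwrite("pics/p3.png",cv2.resize(im[180:300,150:290],None,fx=5,fy=5)[...,::-1])
m=np.hypot(P[:,0]-t[0],P[:,1]-t[1])
Q=P[(m<.024)&(P[:,2]>.12)&(P[:,2]<.16)];print("head top z (expect tip+42)",Q[np.hypot(Q[:,0]-t[0],Q[:,1]-t[1])>.01][:,2].max())
E
```

```text
[-0.54787322 -1.01442401 -1.08426229] [ 0.47040623 -0.23886024  0.26596153]
head top z (expect tip+42) 0.1470539383814231
```

View pics/p3.png

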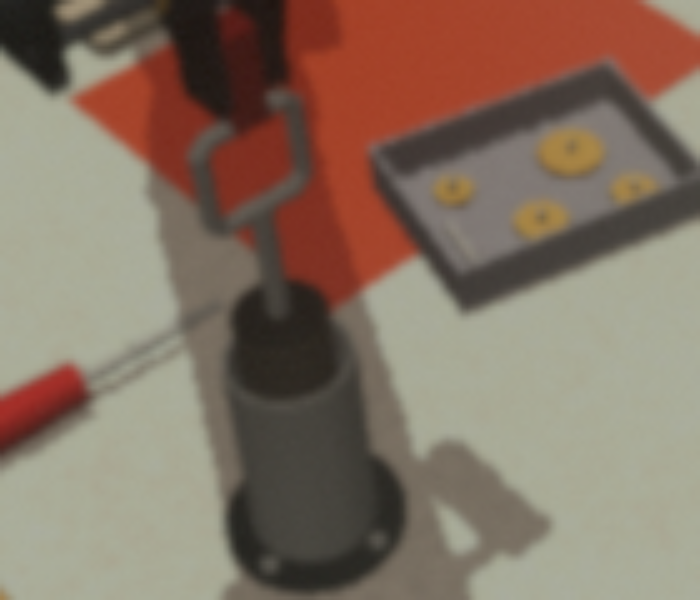

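Head is more than half above the rim (head top ≈ (280,300)), the brush hasn't slipped. Strokes 2 and 3 go to the same depth.

>>> arm_command(motion=[[0,0,-4,0,0,0,0],[0,0,-8,0,0,0,0],[0,0,-10,0,0,0,0],[0,0,-10,0,0,0,0],[0,0,-9,0,0,0,0],[0,0,-7,0,0,0,0],[0,0,-5,0,0,0,0],[0,0,-3,0,0,0,0],[0,0,-2,0,0,0,0],[0,0,0,0,0,0,0]])

```text
time: 14.17
tcp_pos: [0.4707, -0.2391, 0.2085]
tcp_rot: [[-1.0, 0.024, -0.0], [0.024, 1.0, 0.0], [0.0, 0.0, -1.0]]
contact_force: [-1.5, 1.1, 2.6]
gripper_width: 0.0158
```

>>> arm_command(motion=[[0,0,0,0,0,0,0],[0,0,-0.5,0,0,0,0],[0,0,0,0,0,0,0],[0,0,0,0,0,0,0]])

```text
time: 14.5
tcp_pos: [0.4708, -0.2391, 0.2083]
tcp_rot: [[-1.0, 0.024, 0.0], [0.024, 1.0, 0.0], [-0.0, 0.0, -1.0]]
contact_force: [-1.6, 1.8, 2.8]
gripper_width: 0.0157
```

>>> arm_command(motion=[[0,0,4,0,0,0,0],[0,0,8,0,0,0,0],[0,0,12,0,0,0,0],[0,0,13,0,0,0,0],[0,0,12,0,0,0,0],[0,0,7,0,0,0,0],[0,0,3,0,0,0,0],[0,0,0,0,0,0,0],[0,0,0,0,0,0,0],[0,0,0,0,0,0,0]])

```text
time: 15.33
tcp_pos: [0.4704, -0.2389, 0.2665]
tcp_rot: [[-1.0, 0.024, -0.001], [0.024, 1.0, 0.0], [0.001, 0.0, -1.0]]
contact_force: [-0.2, 0.2, -0.0]
gripper_width: 0.0158
```

>>> arm_command(motion=[[0,0,-4,0,0,0,0],[0,0,-8,0,0,0,0],[0,0,-10,0,0,0,0],[0,0,-10,0,0,0,0],[0,0,-9,0,0,0,0],[0,0,-7,0,0,0,0],[0,0,-5,0,0,0,0],[0,0,-3,0,0,0,0],[0,0,-2.5,0,0,0,0],[0,0,0,0,0,0,0]])

```text
time: 16.17
tcp_pos: [0.4707, -0.2391, 0.2085]
tcp_rot: [[-1.0, 0.024, -0.0], [0.024, 1.0, 0.0], [0.0, 0.0, -1.0]]
contact_force: [-0.0, 1.3, 1.4]
gripper_width: 0.0157
```

>>> arm_command(motion=[[0,0,0,0,0,0,0],[0,0,-0.5,0,0,0,0],[0,0,0,0,0,0,0],[0,0,0,0,0,0,0]])

```text
time: 16.5
tcp_pos: [0.4708, -0.2391, 0.2083]
tcp_rot: [[-1.0, 0.024, 0.0], [0.024, 1.0, 0.0], [-0.0, 0.0, -1.0]]
contact_force: [-1.9, 1.7, 3.2]
gripper_width: 0.0159
```

>>> arm_command(motion=[[0,0,4,0,0,0,0],[0,0,8,0,0,0,0],[0,0,12,0,0,0,0],[0,0,13,0,0,0,0],[0,0,12,0,0,0,0],[0,0,7,0,0,0,0],[0,0,3,0,0,0,0],[0,0,0,0,0,0,0],[0,0,0,0,0,0,0],[0,0,0,0,0,0,0]])

```text
time: 17.33
tcp_pos: [0.4704, -0.2389, 0.2665]
tcp_rot: [[-1.0, 0.024, -0.001], [0.024, 1.0, 0.0], [0.001, 0.0, -1.0]]
contact_force: [-0.6, 0.0, 0.1]
gripper_width: 0.0158
```

>>> arm_command(motion=[[0,0,6,0,0,0,0],[0,0,12,0,0,0,0],[0,0,14,0,0,0,0],[0,0,10,0,0,0,0],[0,0,4,0,0,0,0],[-2,8,0,0,0,0,0],[-5,15,0,0,0,0,0],[-6,20,0,0,0,0,0],[-6,20,0,0,0,0,0],[-6,20,0,0,0,0,0]])

```text
time: 18.17
tcp_pos: [0.4449, -0.1547, 0.3126]
tcp_rot: [[-1.0, 0.024, -0.001], [0.024, 1.0, -0.0], [0.001, -0.0, -1.0]]
contact_force: [-0.4, 0.8, -0.5]
gripper_width: 0.0156
```

>>> arm_command(motion=[[-5,20,0,0,0,0,0],[0,20,0,0,0,0,0],[0,20,0,0,0,0,0],[0,20,0,0,0,0,0],[0,20,0,0,0,0,0],[0,20,0,0,0,0,0],[0,20,0,0,0,0,0],[0,20,0,0,0,0,0],[0,15,0,0,0,0,0],[0,10,0,0,0,0,0]])

```text
time: 19.0
tcp_pos: [0.44, 0.031, 0.3125]
tcp_rot: [[-1.0, 0.022, -0.001], [0.022, 1.0, -0.0], [0.001, -0.0, -1.0]]
contact_force: [0.3, 0.1, -0.6]
gripper_width: 0.0159
```

>>> arm_command(motion=[[0,5,0,0,0,0,0],[0,0,0,0,0,0,0],[0,0,0,0,0,0,0]])

```text
time: 19.25
tcp_pos: [0.4406, 0.0333, 0.313]
tcp_rot: [[-1.0, 0.024, -0.0], [0.024, 1.0, -0.0], [0.0, -0.0, -1.0]]
contact_force: [0.1, -0.3, 0.1]
gripper_width: 0.0158
```

Now lower by 77 mm to the entry height and check with the cameras.

>>> arm_command(motion=[[0,0,-6,0,0,0,0],[0,0,-12,0,0,0,0],[0,0,-15,0,0,0,0],[0,1,-15,0,0,0,0],[0,1,-14,0,0,0,0],[0,0,-10,0,0,0,0],[0,0,-5,0,0,0,0],[0,0,0,0,0,0,0],[0,0,0,0,0,0,0]])

```text
time: 20.0
tcp_pos: [0.4408, 0.0356, 0.2364]
tcp_rot: [[-1.0, 0.024, 0.0], [0.024, 1.0, 0.0], [-0.0, 0.0, -1.0]]
contact_force: [0.7, 0.4, -0.3]
gripper_width: 0.0158
```

```bash
python3 - <<'E'
from h import *
s=readout.sense();t=s["tcp_pos"];print(t)
for c in("scene","top"):
    im,d=get_image(c);P=cloud(c,d).reshape(-1,3)
    if c=="scene":cv2.imwrite("pics/h1.png",cv2.resize(im[120:270,240:400],None,fx=4,fy=4)[...,::-1])
    L=P[(abs(P[:,0]-t[0])<.02)&(abs(P[:,1]-t[1])<.035)&(P[:,2]>t[2]-.063)&(P[:,2]<t[2]-.012)]
    if len(L): print(c,"loop",len(L),L.mean(0).round(4),L.min(0).round(4),L.max(0).round(4))
    H=P[(P[:,0]>.51)&(P[:,0]<.6)&(abs(P[:,1]-.034)<.015)&(P[:,2]>.175)&(P[:,2]<.215)]
    print(c,"hook",len(H),H.mean(0).round(4),H.min(0).round(4),H.max(0).round(4))
E
```

```text
[0.44084074 0.03564014 0.23637114]
scene loop 172 [0.441  0.0311 0.1978] [0.4305 0.0073 0.174 ] [0.4469 0.0596 0.2242]
scene hook 113 [0.5567 0.0322 0.1935] [0.5191 0.0285 0.1866] [0.5999 0.0374 0.2085]
top hook 40 [0.5736 0.035  0.1944] [0.549  0.0327 0.1887] [0.6    0.0396 0.1984]
```

View pics/h1.png

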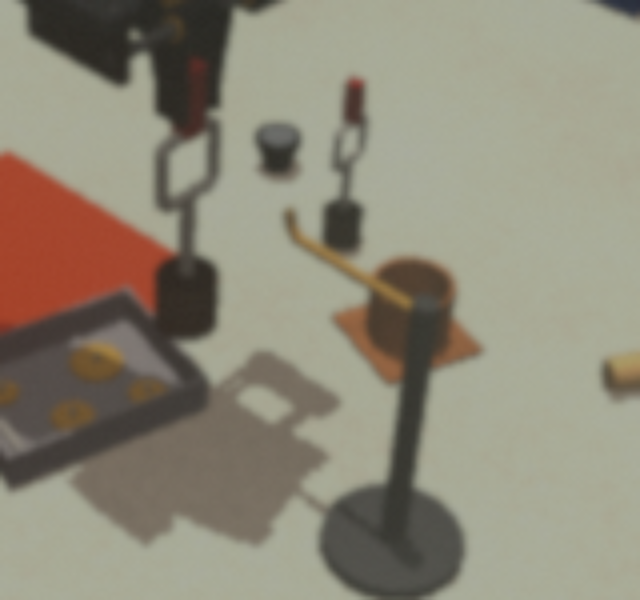

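The loop (crop (187,165)) is in line with the hook tip (crop (290,215)) at the right height. Feeding it over.

>>> arm_command(motion=[[6,0,0,0,0,0,0],[10,0,0,0,0,0,0],[12,0,0,0,0,0,0],[12,0,0,0,0,0,0],[12,0,0,0,0,0,0],[10,0,0,0,0,0,0],[10,0,0,0,0,0,0],[6,0,0,0,0,0,0],[0,0,0,0,0,0,0]])

```text
time: 20.85
tcp_pos: [0.5198, 0.036, 0.2361]
tcp_rot: [[-1.0, 0.024, 0.0], [0.024, 1.0, -0.001], [-0.0, -0.001, -1.0]]
contact_force: [0.2, -0.8, -0.7]
gripper_width: 0.0159
```

>>> arm_command(motion=[[6,0,0,0,0,0,0],[8,0,0,0,0,0,0],[10,0,0,0,0,0,0],[10,0,0,0,0,0,0],[8,0,0,0,0,0,0],[3,0,0,0,0,0,0],[0,0,0,0,0,0,0],[0,0,0,0,0,0,0]])

```text
time: 21.52
tcp_pos: [0.5635, 0.0358, 0.2359]
tcp_rot: [[-1.0, 0.024, -0.0], [0.024, 1.0, -0.0], [0.0, -0.0, -1.0]]
contact_force: [-0.1, 0.3, -1.2]
gripper_width: 0.0157
```

```bash
python3 - <<'E'
from h import *
s=readout.sense();t=s["tcp_pos"];print(t,s["contact_force"])
im,d=get_image("scene");cv2.imwrite("pics/h2.png",cv2.resize(im[120:270,270:410],None,fx=4,fy=4)[...,::-1])
E
```

```text
[0.56353577 0.03582108 0.23592935] [-0.08835216  0.32107932 -1.24666035]
```

View pics/h2.png

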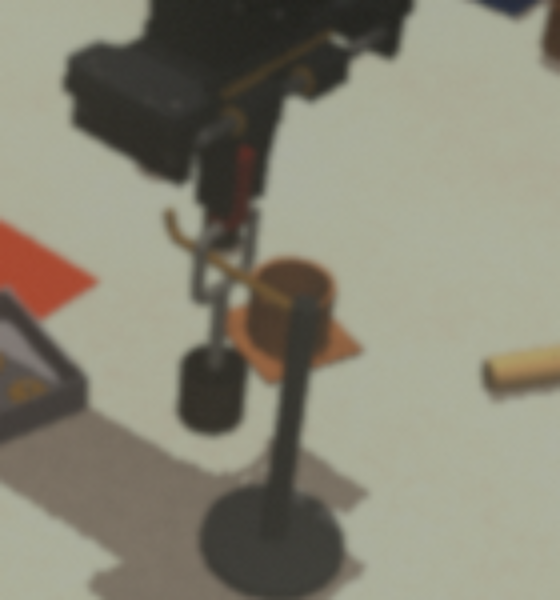

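The bar passes through the loop opening. Lowering until the weight goes onto the hook.

>>> arm_command(motion=[[0,-1,-2,0,0,0,0],[0,-0.5,-4,0,0,0,0],[0,0,-5,0,0,0,0],[0,0,-4,0,0,0,0],[0,0,-3,0,0,0,0],[0,0,-1,0,0,0,0],[0,0,0,0,0,0,0],[0,0,0,0,0,0,0]])

```text
time: 22.23
tcp_pos: [0.5637, 0.0344, 0.2171]
tcp_rot: [[-1.0, 0.024, -0.0], [0.024, 1.0, 0.0], [0.0, 0.0, -1.0]]
contact_force: [0.2, 0.0, -0.7]
gripper_width: 0.0153
```

>>> arm_command(motion=[[0,0,-1,0,0,0,0],[0,0,-1,0,0,0,0],[0,0,0,0,0,0,0],[0,0,0,0,0,0,0]])

```text
time: 22.57
tcp_pos: [0.5637, 0.0344, 0.2151]
tcp_rot: [[-1.0, 0.024, -0.0], [0.024, 1.0, 0.0], [0.0, 0.0, -1.0]]
contact_force: [0.3, 0.1, -1.2]
gripper_width: 0.0159
```

>>> arm_command(motion=[[0,0,-1,0,0,0,0],[0,0,0,0,0,0,0],[0,0,0,0,0,0,0]])

```text
time: 22.82
tcp_pos: [0.5637, 0.0344, 0.2141]
tcp_rot: [[-1.0, 0.024, -0.0], [0.024, 1.0, 0.0], [0.0, 0.0, -1.0]]
contact_force: [0.0, -0.7, -0.1]
gripper_width: 0.0158
```

>>> arm_command(motion=[[0,0,-1,0,0,0,0],[0,0,0,0,0,0,0],[0,0,0,0,0,0,0]])

```text
time: 23.07
tcp_pos: [0.5637, 0.0344, 0.213]
tcp_rot: [[-1.0, 0.024, -0.0], [0.024, 1.0, 0.0], [0.0, 0.0, -1.0]]
contact_force: [-0.4, 0.1, -1.3]
gripper_width: 0.0157
```

>>> arm_command(motion=[[0,0,-0.5,0,0,0,0],[0,0,0,0,0,0,0],[0,0,0,0,0,0,0]])

```text
time: 23.32
tcp_pos: [0.5638, 0.0344, 0.2127]
tcp_rot: [[-1.0, 0.024, 0.0], [0.024, 1.0, 0.0], [-0.0, 0.0, -1.0]]
contact_force: [0.3, 0.3, 0.1]
gripper_width: 0.016
```

>>> arm_command(motion=[[0,0,-0.5,0,0,0,0],[0,0,0,0,0,0,0],[0,0,0,0,0,0,0]])

```text
time: 23.57
tcp_pos: [0.5638, 0.0344, 0.2124]
tcp_rot: [[-1.0, 0.024, 0.0], [0.024, 1.0, 0.0], [-0.0, 0.0, -1.0]]
contact_force: [-0.2, -0.4, 2.6]
gripper_width: 0.0159
```

>>> arm_command(motion=[[0,0,0,0,0,0,18],[0,0,0,0,0,0,20],[0,0,0,0,0,0,24],[0,0,0,0,0,0,30],[0,0,0,0,0,0,40],[0,0,0,0,0,0,50],[0,0,0,0,0,0,60],[0,0,0,0,0,0,60],[0,0,0,0,0,0,60],[0,0,0,0,0,0,60]])

```text
time: 24.4
tcp_pos: [0.5637, 0.0344, 0.2121]
tcp_rot: [[-1.0, 0.024, -0.0], [0.024, 1.0, 0.0], [0.0, 0.0, -1.0]]
contact_force: [-0.6, -1.1, 0.0]
gripper_width: 0.0576
```

```bash
python3 - <<'E'
from h import *
s=readout.sense();t=s["tcp_pos"];print(t,s["contact_force"],s["gripper_width"])
im,d=get_image("scene");cv2.imwrite("pics/r1.png",cv2.resize(im[120:270,270:410],None,fx=4,fy=4)[...,::-1])
E
```

```text
[0.56369357 0.03444292 0.21207484] [-0.55969951 -1.12017318  0.049228  ] 0.05761372031813261
```

View pics/r1.png

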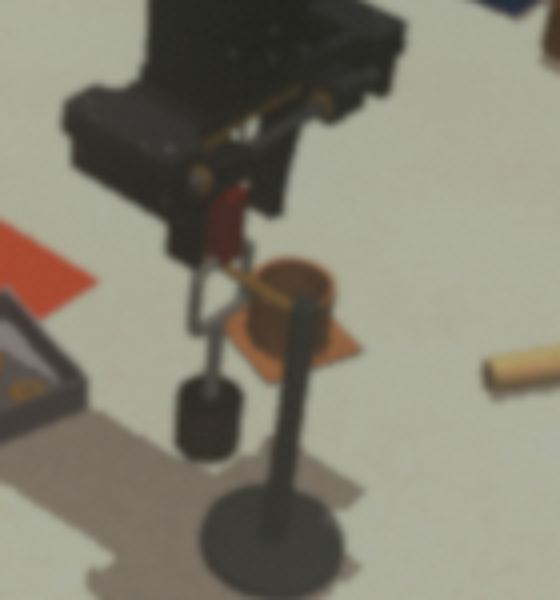

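It hangs upright on the bar with the fingers open on both sides. Retreating straight up.

>>> arm_command(motion=[[0,0,3,0,0,0,60],[0,0,8,0,0,0,60],[0,0,12,0,0,0,60],[0,0,15,0,0,0,60],[0,0,15,0,0,0,60],[0,0,15,0,0,0,60],[0,0,15,0,0,0,60],[0,0,10,0,0,0,60],[0,0,5,0,0,0,60],[0,0,0,0,0,0,60]])

```text
time: 25.28
tcp_pos: [0.5642, 0.0344, 0.3115]
tcp_rot: [[-1.0, 0.024, 0.002], [0.024, 1.0, 0.001], [-0.002, 0.001, -1.0]]
contact_force: [0.3, -0.3, -0.5]
gripper_width: 0.0598
```

>>> arm_command(motion=[[0,0,0,0,0,0,60],[0,0,0,0,0,0,60],[0,0,0,0,0,0,60],[0,0,0,0,0,0,60],[0,0,0,0,0,0,60],[0,0,0,0,0,0,60],[0,0,0,0,0,0,60],[0,0,0,0,0,0,60],[0,0,0,0,0,0,60],[0,0,0,0,0,0,60]])

```text
time: 26.12
tcp_pos: [0.5637, 0.0344, 0.3101]
tcp_rot: [[-1.0, 0.024, -0.0], [0.024, 1.0, 0.0], [0.0, 0.0, -1.0]]
contact_force: [-0.7, -0.2, 0.5]
gripper_width: 0.0601
```

```bash
python3 - <<'E'
from h import *
s=readout.sense();print(s["tcp_pos"],s["contact_force"],s["time"])
for i in range(3):
    im,d=get_image("scene");P=cloud("scene",d).reshape(-1,3)
    g=lambda a,b,r=.035:P[(np.hypot(P[:,0]-.5637,P[:,1]-.034)<r)&(P[:,2]>a)&(P[:,2]<b)]
    print("head",g(.055,.09).mean(0).round(4),"lowest",g(.025,.09).min(0).round(3)[2],"post",g(.212,.246,.025).mean(0).round(4),"top",g(.212,.27,.025)[:,2].max().round(4))
cv2.imwrite("pics/f1.png",cv2.resize(im[100:280,220:420],None,fx=3.3,fy=3.3)[...,::-1])
E
```

```text
[0.56370371 0.03443058 0.31007928] [-0.6820821  -0.21071325  0.53511575] 26.1167
head [0.5687 0.0238 0.075 ] lowest 0.048 post [0.5649 0.029  0.2313] top 0.2474
head [0.5686 0.0237 0.0745] lowest 0.048 post [0.565  0.0292 0.2314] top 0.2471
head [0.569  0.0235 0.0746] lowest 0.049 post [0.5647 0.0293 0.2314] top 0.2461
```

View pics/f1.png

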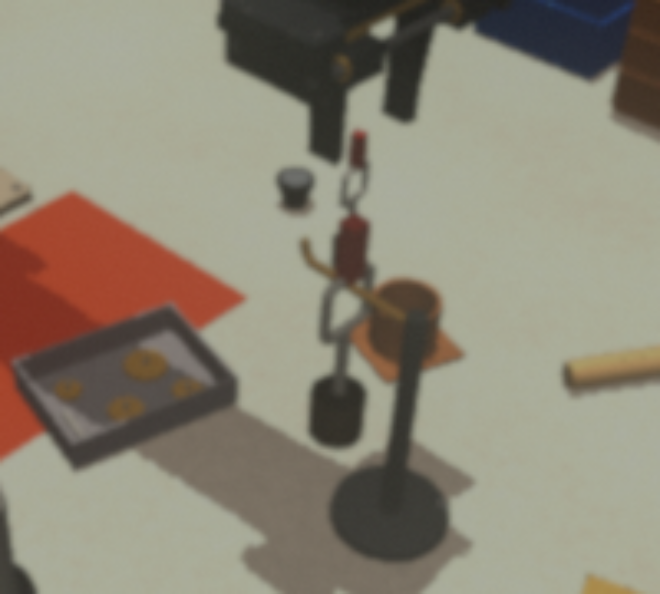

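The brush hangs still and upright on the brass hook (crop (345,285)), with the gripper clear above it.

```bash
python3 -c "
from workcell import workorder;print(workorder.job_done())"
```

```text
the job is handed in; nothing more can be done
None
```

The brush is scrubbed through three strokes and hanging by its loop on the brass hook of the dark stand. I handed the job in at about 26 s of the 70 s; the hand-in gives no verdict.

- **Strokes:** Each time the plate gave by an estimated 7–9 mm. That comes from about 3–4 N of extra force, and from the plate's rest height of about 53 mm seen in the top camera. The force reading is noisy by about ±0.5 N or more, and the two estimates differed by 1–2 mm, both well inside the 3–16 mm limits. Between strokes the tip was raised to about 102 mm. I checked that height by camera after the first stroke; the second and third rely on the arm reaching the same pose.
- **Hanging:** After release, three pictures in a row showed the brush not moving and close to upright. The bottom of its head was about 48 mm above the bench, and the loop was about 4 mm along the bar from the seat point. The gripper was about 65 mm above the top of the post and touching nothing.
- **Other things on the bench:** I made no contact with any of them, and those in the final close-up looked unmoved. I did not re-measure their positions, and the oil bottle and screwdriver were outside that picture.

One arm move before the pot came up about 20 mm short. I measured that with the camera and corrected it before lowering the brush in.

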